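Put the thread cones back on the pins of their colours

ROBOT

A 7-joint arm with a two-finger parallel gripper is mounted at the origin on a cart in front of the work surface, level with it; the furniture and walls round the work are solid. World frame = base frame: x ahead of the robot, y to its left, z up, the work surface at z = 0. Lengths are in m, angles in rad, forces in N, time in s.
With the tool pointing down it reaches from about 0.375 to 0.925 m from the base axis. Payload 3.1 kg.
Tool frame: the origin (TCP) lies at the very end of the fingers, on their centre line; the grasp point (between the pads) lies 19 mm behind it; z points along the fingers, y is the line along which they close (so a half turn about z gives the same grasp; the last joint's range is limited). The gripper opens to 85 mm and grips with 20 to 120 N. Pads are 22 mm wide; open, the fingers measure 114 mm over their backs; the gripper's body (76 mm by 85 mm) begins 54 mm behind the grasp point. The pads swing forward as they close: fully open they stand 13 mm farther back than shut.
Start: joints at [1.219, 0.383, 0.044, 1.598, -0.018, 1.161, -0.05], TCP at [0.163, -0.629, 0.231] pointing down, gripper open.
Joint ranges: [-2.61, 2.61], [-0.41, 2.15], [-1.48, 1.57], [0, 2.5], [-1.57, 4.71], [0.05, 1.97], [-2.85, 2.85]. Speed limits (rad/s): [2.79, 2.79, 3.14, 3.14, 3.14, 3.14, 3.14].

INTERFACE

Orientations are given as a rotation vector (axis times angle).
In Python, from workcell import sense, grab_frame, finish_job gives the robot as it stands.
- The arm moves only by the tool servo_tool, never from a script. Its argument "moves" is text: rows parted by semicolons, each of 7 numbers parted by spaces: the turn, a rotation vector about the tool's x, y, z in degrees, then the shift along the tool's x, y, z in mm, then the finger opening in mm, from 0 to 85.4. A call has 1 to 8 rows; each row shifts and turns the commanded pose from where the row before left it, along the tool's axes as they then stand; what a row does not reach is not made up. A row lasts 1/12 s, in which the tool goes at most 41.7 mm and 7.16 degrees, less where a joint would pass 70% of its speed; a pose out of reach is approached as far as the arm can. A call with a gripper value outside its range is refused whole. The fingers move at their own pace and stop on an object; "grip_force" is the grip in N (left out, the last holds). Time passes only in rows, so rows that do not move let the fingers close. It gives the time, the measured TCP pose, the force, the opening and the grip force at its end, in the units of the state.
- sense(): the state, without advancing time (a new reading comes with each control period).
- grab_frame(name): name is "side" or "top"; returns a dict with "color" (384x512x3 uint8, red, green, blue), "mtx" (3x3 intrinsics, pixels), "dist_coeffs" ([k1, k2, p1, p2, k3] as OpenCV has them; the pictures are not rectified), "extrinsics" (4x4, takes a point from camera to world coordinates). Camera axes: x right, y down, z forward; pixel columns grow to the right and rows downward; lengths in m; the calibration is good to about 2 mm. A picture is of the moment at which its call begins. There is no depth.
- finish_job(): hands the job in; it is judged then, once.
The state is a dict: "t": time; "joint_pos": joint angles; "joint_vel": joint speeds; "joint_efforts": joint torques, N m; "eef_pos": TCP position; "tool_rot": TCP orientation; "wrist_force": force on the tool from outside, world axes, zero at the start; "wrist_torque": the same for the moment, N m; "width": finger opening in m; "grip_force": force on a finger pad.
Only numpy, scipy, OpenCV 4.12 (cv2) and the standard library are available. Lean on these libraries where they do the work, as an engineer would, in place of code of your own. Each camera call takes 0.05 s, during which the arm holds its last target. There are 200 camera calls.

TASK

The four thread cones on the rack are all on each other's pins. Put every cone on the pin whose felt pad has the colour of its thread, standing right down on the pad, and do not tip any over. The green thread is used up, so the pin with the green pad is free for parking a cone while you change the others round; it is to be bare again at the end.

Things in the scene. Friction and masses are not known exactly. Their poses are not given: they have to be found in the camera images.
- cone_blue: Loose upright thread cone, deep blue thread, grey plastic core, 86 mm tall, 57 mm across at its widest (20 mm above the foot), hollow, open below with a 47 mm mouth. Bare core shows in the top 20 mm: 26 mm across at the top, 31 mm across 18 mm lower; grip it there from above. About 0.14 kg. Origin on the axis at the foot; z up the cone.
- cone_orange: Loose upright thread cone, orange thread, grey plastic core, 101 mm tall, 61 mm across at its widest (20 mm above the foot), hollow, open below with a 51 mm mouth. Bare core shows in the top 28 mm: 28 mm across at the top, 33 mm across 18 mm lower; grip it there from above. About 0.14 kg. Origin on the axis at the foot; z up the cone.
- cone_yellow: Loose upright thread cone, yellow thread, grey plastic core, 101 mm tall, 59 mm across at its widest (20 mm above the foot), hollow, open below with a 49 mm mouth. Bare core shows in the top 45 mm: 27 mm across at the top, 32 mm across 18 mm lower; grip it there from above. About 0.14 kg. Origin on the axis at the foot; z up the cone.
- cone_black: Loose upright thread cone, black thread, white plastic core, 116 mm tall, 63 mm across at its widest (20 mm above the foot), hollow, open below with a 53 mm mouth. Bare core shows in the top 22 mm: 29 mm across at the top, 34 mm across 18 mm lower; grip it there from above. About 0.14 kg. Origin on the axis at the foot; z up the cone.
- pin_blue: Fixed upright steel pin with a round blue felt pad at its foot, on the wooden thread rack. Pad 82 mm across and 4 mm thick; pin 9 mm across with a rounded tip, standing 65 mm above the pad. Neighbouring pins are about 130 mm apart. Origin on the pin's axis at the underside of the pad (22 mm above the table); z up.
- pin_orange: Fixed upright steel pin with a round orange felt pad at its foot, on the wooden thread rack. Pad 82 mm across and 4 mm thick; pin 9 mm across with a rounded tip, standing 65 mm above the pad. Neighbouring pins are about 130 mm apart. Origin on the pin's axis at the underside of the pad (22 mm above the table); z up.
- pin_yellow: Fixed upright steel pin with a round yellow felt pad at its foot, on the wooden thread rack. Pad 82 mm across and 4 mm thick; pin 9 mm across with a rounded tip, standing 65 mm above the pad. Neighbouring pins are about 130 mm apart. Origin on the pin's axis at the underside of the pad (22 mm above the table); z up.
- pin_black: Fixed upright steel pin with a round black felt pad at its foot, on the wooden thread rack. Pad 82 mm across and 4 mm thick; pin 9 mm across with a rounded tip, standing 65 mm above the pad. Neighbouring pins are about 130 mm apart. Origin on the pin's axis at the underside of the pad (22 mm above the table); z up.
- pin_green: Fixed upright steel pin with a round green felt pad at its foot, on the wooden thread rack (no cone is on it at the start). Pad 82 mm across and 4 mm thick; pin 9 mm across with a rounded tip, standing 65 mm above the pad. Neighbouring pins are about 130 mm apart. Origin on the pin's axis at the underside of the pad (22 mm above the table); z up.
There are look-alikes about, which are no part of the job. Leave any pink look-alike of the cone_yellow alone.

How it is judged:
At the end, for the whole second after the job is handed in: Each of the four cones stands on the pin with the pad of its own colour: axis within 14 mm of the pin's axis, foot on the pad (no more than 8 mm above the pad's underside, the pad being 4 mm thick), upright within 0.1 rad and at rest. The green pin is bare (horizontal distance between cone_blue and pin_blue below 0.014 m and z of cone_blue in the frame of pin_blue below 0.008 m and angle between each of cone_blue, cone_orange, cone_yellow, cone_black's own z axis and vertical below 0.1 rad and linear speed of each of cone_blue, cone_orange, cone_yellow, cone_black below 0.02 m/s and horizontal distance between cone_orange and pin_orange below 0.014 m and z of cone_orange in the frame of pin_orange below 0.008 m and horizontal distance between cone_yellow and pin_yellow below 0.014 m and z of cone_yellow in the frame of pin_yellow below 0.008 m and horizontal distance between cone_black and pin_black below 0.014 m and z of cone_black in the frame of pin_black below 0.008 m); the robot touches nothing.
It fails at once if the blue cone is tipped over (angle between cone_blue's own z axis and vertical above 0.7 rad).
It fails at once if the orange cone is tipped over (angle between cone_orange's own z axis and vertical above 0.7 rad).
It fails at once if the yellow cone is tipped over (angle between cone_yellow's own z axis and vertical above 0.7 rad).
It fails at once if the black cone is tipped over (angle between cone_black's own z axis and vertical above 0.7 rad).
It also fails if it takes over 96 s, if anything falls off the work surface, if the arm or the gripper's body presses on something with over 40 N, if the wrist force passes 120 N, or if a joint passes its speed limit or range.

## Working session

There is one attempt and no reset: what is moved stays moved. The work goes in short steps, Python scripts to look and compute and a tool call to move; the robot and the scene stay as the last step left them, time stands still between calls to the robot, and variables do not carry over. Pictures are saved under pics/ and viewed, at most 14 in all, crops included, and the job is handed in when it is done.

Besides the shell and the picture viewer there is one more tool, called after ">>>" by a JSON object that holds its "op" and its "data", one argument or row to a line. servo_tool: Moves the arm, as the interface text tells. Its arguments: {"type":"object","properties":{"moves":{"type":"string"},"grip_force":{"type":"number"}},"required":["moves"]}

```bash
mkdir -p pics; python3 - <<'E'
from workcell import sense, grab_frame
import cv2,numpy as np
s=sense();print({k:np.round(v,3) for k,v in s.items()})
for n in ("side","top"):
    f=grab_frame(n);cv2.imwrite(f"pics/{n}0.png",f["color"][:,:,::-1]);print(f["mtx"],f["dist_coeffs"],np.round(f["extrinsics"],3))
E
```

```text
{'t': np.float64(0.0), 'joint_pos': array([ 1.219,  0.384,  0.044,  1.6  , -0.018,  1.161, -0.05 ]), 'joint_vel': array([ 0.   ,  0.001, -0.001,  0.   , -0.001, -0.002, -0.   ]), 'joint_efforts': array([-0.0000e+00, -4.3346e+01,  1.0240e+00, -2.4952e+01,  1.1000e-02,
        1.1000e-02, -0.0000e+00]), 'eef_pos': array([ 0.163, -0.628,  0.23 ]), 'tool_rot': array([-3.114e+00, -3.970e-01,  1.000e-03]), 'wrist_force': array([-0.717,  0.24 ,  0.616]), 'wrist_torque': array([-0.   ,  0.02 , -0.038]), 'grip_force': np.float64(0.0), 'width': np.float64(0.086)}
[[366.22531435   0.         256.10859982]
 [  0.         366.22531435 196.68892293]
 [  0.           0.           1.        ]] [0.01624297 0.         0.         0.         0.        ] [[-0.911 -0.177  0.373  0.336]
 [-0.413  0.398 -0.819  0.833]
 [-0.003 -0.9   -0.436  0.447]
 [ 0.     0.     0.     1.   ]]
[[369.14309126   0.         264.87911764]
 [  0.         369.14309126 196.62363979]
 [  0.           0.           1.        ]] [0.03671702 0.         0.         0.         0.        ] [[-0.018 -0.985  0.173  0.5  ]
 [-1.     0.017 -0.006  0.129]
 [ 0.003 -0.173 -0.985  0.971]
 [ 0.     0.     0.     1.   ]]
```

View pics/side0.png

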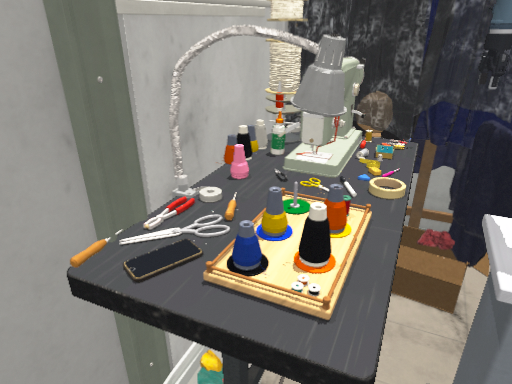

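View pics/top0.png

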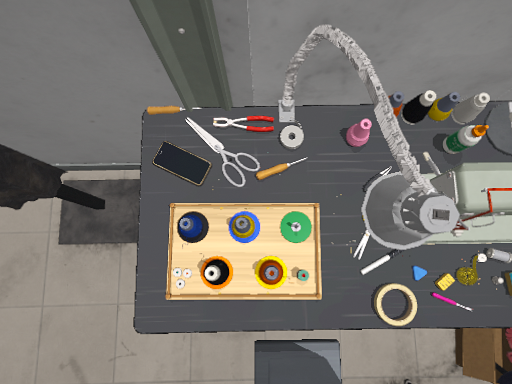

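Top view: blue cone on the black pad (193,226), yellow on the blue pad (243,226), black on the orange pad (214,271), orange on the yellow pad (270,271), green pad bare (296,227). Look-alikes to leave alone: pink (358,130) and the orange, black and yellow cones at the back, (397,103), (420,105) and (443,105). Also a spool at (302,275).

Next I'll crop closer for measuring.

```bash
python3 - <<'E'
import cv2
a=cv2.imread('pics/top0.png')[195:310,160:330];cv2.imwrite('pics/c1.png',cv2.resize(a,None,fx=4.7,fy=4.7,interpolation=2))
a=cv2.imread('pics/side0.png')[175:310,205:380];cv2.imwrite('pics/c2.png',cv2.resize(a,None,fx=4.4,fy=4.4,interpolation=2))
E
```

```text
(no output)
```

View pics/c1.png

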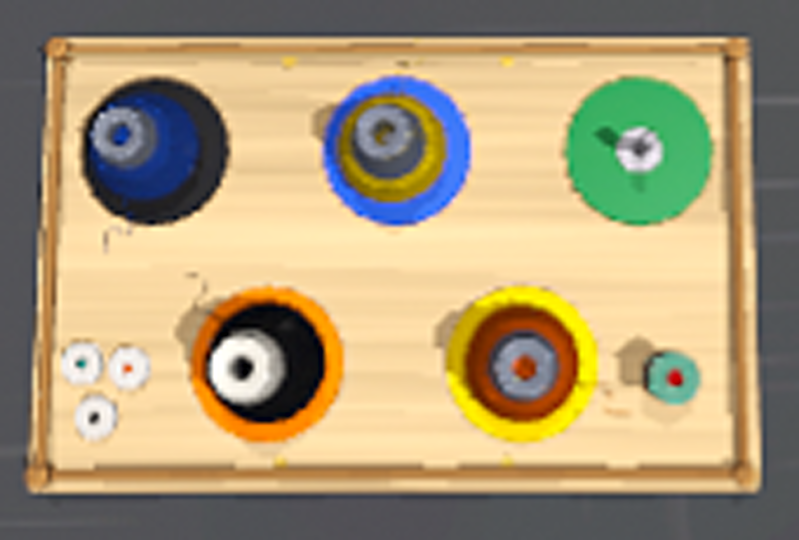

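View pics/c2.png

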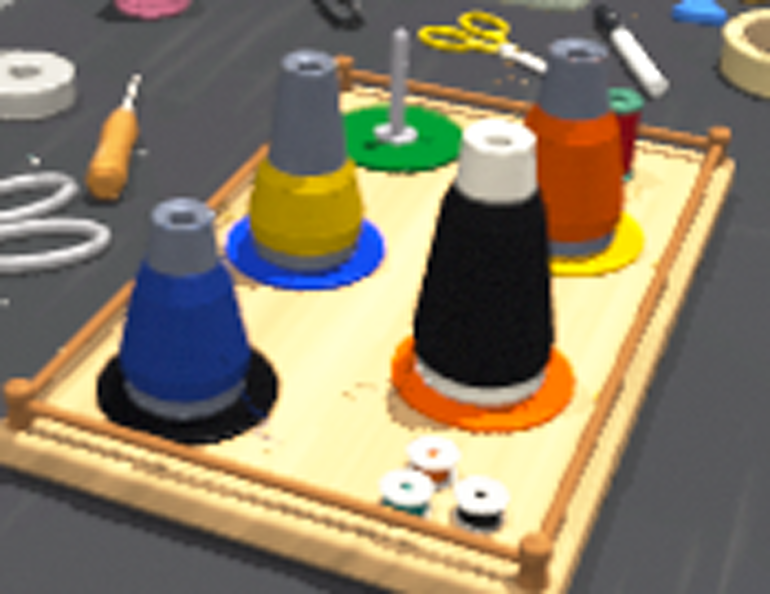

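```bash
cat >h.py <<'E'
import numpy as np,cv2
from workcell import sense,grab_frame
def ray(f,p):
    n=cv2.undistortPoints(np.array([[p]],float),f["mtx"],np.array(f["dist_coeffs"]))[0,0]
    E=np.array(f["extrinsics"]);return E[:3,3],E[:3,:3]@np.r_[n,1]
def plane(f,p,z):
    o,d=ray(f,p);return o+d*(z-o[2])/d[2]
def tri(f,p,g,q):
    o,d=ray(f,p);c,e=ray(g,q)
    t=np.linalg.lstsq(np.c_[d,-e],c-o,rcond=None)[0];a=o+t[0]*d;b=c+t[1]*e
    return (a+b)/2,np.linalg.norm(a-b)
def uc(p,s,off): return (np.array(p)+.5)/s-.5+off
def rel(world_d):
    R=cv2.Rodrigues(np.array(sense()["tool_rot"]))[0];return R.T@np.array(world_d)*1000
E
python3 - <<'E'
from h import *
T=grab_frame("top");S=grab_frame("side")
ut=lambda p:uc(p,4.7,(160,195));us=lambda p:uc(p,4.4,(205,175))
for n,p,q in [("blue",(121,133),(184,214)),("yellow",(383,133),(309,65)),("black",(242,368),(499,141)),("orange",(524,366),(578,52)),("greenpin",(639,148),(400,32)),("greenpad",(639,151),(401,138))]:
    a,e=tri(T,ut(p),S,us(q));print(n,a.round(4),round(e,4))
for n,p in [("black",(155,150)),("blue",(397,150)),("green",(639,151)),("orange",(267,364)),("yellow",(521,363))]: print(n,plane(T,ut(p),.026).round(4))
for n,p,z in [("blue",(121,133),.112),("yellow",(383,133),.127),("black",(242,368),.142),("orange",(524,366),.127)]: print(n,plane(T,ut(p),z).round(4))
print("rack TL",plane(T,ut((57,47)),.03),plane(T,ut((737,47)),.03))
# lamp head bounds at assumed z
for z in (.15,.3):print([plane(T,p,z).round(3) for p in [(362,205),(410,170),(410,248)]])
R=cv2.Rodrigues(sense()["tool_rot"])[0];print(R.round(3))
E
```

```text
blue [0.5925 0.3104 0.1112] 0.0016
yellow [0.5888 0.1798 0.1253] 0.0019
black [0.4782 0.2456 0.139 ] 0.0017
orange [0.4757 0.1131 0.1255] 0.0008
greenpin [0.5836 0.0525 0.0927] 0.0047
greenpad [0.5853 0.0457 0.0239] 0.0015
black [0.5912 0.3094 0.026 ]
blue [0.5887 0.1779 0.026 ]
green [0.5859 0.046  0.026 ]
orange [0.476 0.248 0.026]
yellow [0.474  0.1127 0.026 ]
blue [0.5916 0.3099 0.112 ]
yellow [0.5877 0.1794 0.127 ]
black [0.4774 0.2449 0.142 ]
orange [0.4754 0.113  0.127 ]
rack TL [0.64823091 0.36296559 0.03      ] [ 0.6416026 -0.0091792  0.03     ]
[array([ 0.621, -0.094,  0.15 ]), array([ 0.699, -0.207,  0.15 ]), array([ 0.524, -0.192,  0.15 ])]
[array([ 0.599, -0.053,  0.3  ]), array([ 0.663, -0.146,  0.3  ]), array([ 0.519, -0.134,  0.3  ])]
[[ 0.968  0.251 -0.   ]
 [ 0.251 -0.968  0.002]
 [-0.    -0.002 -1.   ]]
```

Heights check out: cone tops triangulate to 0.111, 0.125, 0.139 and 0.126, and the pad to about 0.024. The chain is blue→green, black→black, orange→orange, yellow→yellow, blue→blue.

First I level the yaw and go round the lamp at small radius.

>>> {"op": "servo_tool", "data": {
  "moves": "0 0 4.8 0 0 -25 85; 0 0 4.8 0 0 -25 85; 0 0 4.9 0 0 -25 85; 0 0 0 5 -30 0 85; 0 0 0 5 -30 0 85; 0 0 0 5 -30 0 85; 0 0 0 5 -30 0 85; 0 0 0 5 -30 0 85"
}}

```text
t: 0.87
eef_pos: [0.1881, -0.4775, 0.306]
tool_rot: [-3.141, -0.001, 0.0]
wrist_force: [0.3, -1.1, 0.8]
width: 0.0847
grip_force: 0.0
```

>>> {"op": "servo_tool", "data": {
  "moves": "0 0 0 5 -30 0 85; 0 0 0 5 -30 0 85; 0 0 0 7 -35 0 85; 0 0 0 25 -30 0 85; 0 0 0 25 -30 0 85; 0 0 0 25 -30 0 85; 0 0 0 25 -30 0 85; 0 0 0 0 0 0 85"
}}

```text
t: 1.53
eef_pos: [0.3101, -0.2572, 0.3067]
tool_rot: [-3.14, -0.022, -0.004]
wrist_force: [0.2, 0.0, 0.2]
width: 0.0849
grip_force: 0.0
```

>>> {"op": "servo_tool", "data": {
  "moves": "0 0 0 18 -30 0 85; 0 0 0 18 -30 0 85; 0 0 0 18 -30 0 85; 0 0 0 15 -30 0 85; 0 0 0 12 -30 0 85; 0 0 0 10 -30 0 85; 0 0 0 8 -30 0 85; 0 0 0 5 -30 0 85"
}}

```text
t: 2.2
eef_pos: [0.4092, -0.0226, 0.3063]
tool_rot: [3.142, 0.002, 0.001]
wrist_force: [0.6, -0.0, -0.3]
width: 0.085
grip_force: 0.0
```

>>> {"op": "servo_tool", "data": {
  "moves": "0 0 0 5 -30 0 85; 0 0 0 5 -30 0 85; 0 0 0 10 -30 0 85; 0 0 0 15 -30 0 85; 0 0 0 20 -30 0 85; 0 0 0 20 -30 0 85; 0 0 0 20 -30 0 85; 0 0 0 0 0 0 85"
}}

```text
t: 2.87
eef_pos: [0.5051, 0.1929, 0.3053]
tool_rot: [-3.133, -0.013, 0.002]
wrist_force: [-1.4, 0.2, 1.3]
width: 0.0849
grip_force: 0.0
```

>>> {"op": "servo_tool", "data": {
  "moves": "0 0 0 20 -28 0 60; 0 0 0 22 -30 0 60; 0 0 0 22 -29 0 60; 0 0 0 22 -29 10 60; 0 0 0 0 0 30 60; 0 0 0 0 0 30 60; 0 0 0 0 0 30 60; 0 0 0 0 0 0 60"
}}

```text
t: 3.53
eef_pos: [0.5859, 0.2981, 0.1982]
tool_rot: [3.134, 0.002, -0.019]
wrist_force: [-0.3, -2.0, -2.0]
width: 0.0602
grip_force: 0.0
```

>>> {"op": "servo_tool", "data": {
  "moves": "0 0 0 0 0 0 60; 0 0 0 0 0 0 60"
}}

```text
t: 3.7
eef_pos: [0.5903, 0.3022, 0.208]
tool_rot: [-3.141, -0.0, -0.003]
wrist_force: [-0.0, -0.0, 1.6]
width: 0.0599
grip_force: 0.0
```

```bash
python3 - <<'E'
from h import *
s=sense();print(s["eef_pos"],s["tool_rot"],s["joint_pos"].round(2))
f=grab_frame("side");cv2.imwrite("pics/s1.png",cv2.resize(f["color"][100:330,160:420,::-1],None,fx=2.6,fy=2.6,interpolation=2))
E
```

```text
[0.59034054 0.30215357 0.20795646] [-3.14063948e+00 -1.88513318e-04 -2.69852691e-03] [ 0.07  0.57 -0.83  1.55  0.44  1.21 -2.41]
```

View pics/s1.png

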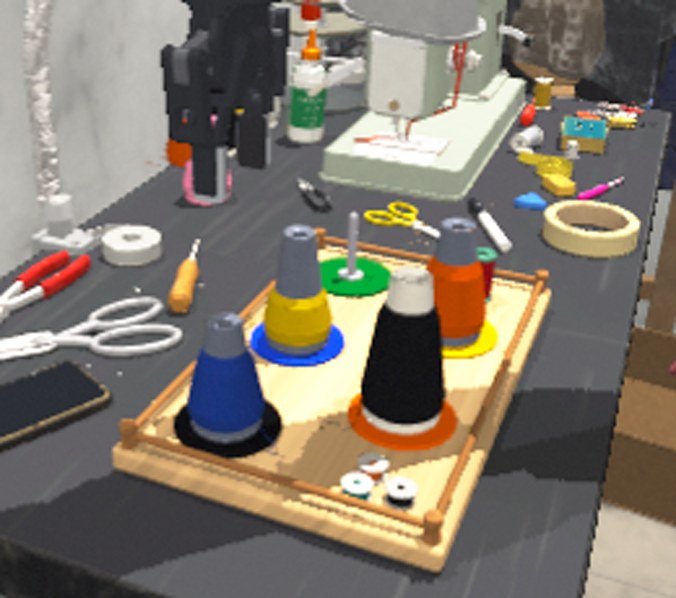

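>>> {"op": "servo_tool", "data": {
  "moves": "0 0 0 1.5 -8 5 60; 0 0 0 0 0 25 60; 0 0 0 0 0 25 60; 0 0 0 0 0 25 60; 0 0 0 0 0 20 60; 0 0 0 0 0 12 60; 0 0 0 0 0 8 60; 0 0 0 0 0 0 60"
}}

```text
t: 4.42
eef_pos: [0.5907, 0.3102, 0.0855]
tool_rot: [3.141, 0.001, -0.002]
wrist_force: [-0.1, -0.2, 0.0]
width: 0.0599
grip_force: 0.0
```

>>> {"op": "servo_tool", "data": {
  "moves": "0 0 0 0 0 0 60; 0 0 0 0 0 0 60; 0 0 0 0 0 0 60"
}}

```text
t: 4.67
eef_pos: [0.5921, 0.3111, 0.0882]
tool_rot: [-3.14, -0.001, -0.004]
wrist_force: [-0.3, -0.3, 0.3]
width: 0.0604
grip_force: 0.0
```

>>> {"op": "servo_tool", "data": {
  "moves": "0 0 0 0 0 0 40; 0 0 0 0 0 0 36; 0 0 0 0 0 0 32; 0 0 0 0 0 0 20; 0 0 0 0 0 0 20; 0 0 0 0 0 0 20; 0 0 0 0 0 0 20; 0 0 0 0 0 0 20",
  "grip_force": 50
}}

```text
t: 5.33
eef_pos: [0.5917, 0.311, 0.0875]
tool_rot: [-3.14, -0.001, -0.003]
wrist_force: [-0.1, 0.1, 5.7]
width: 0.0309
grip_force: 48.4
```

```bash
python3 - <<'E'
from h import *
s=sense();print(s["eef_pos"],s["tool_rot"],s["width"],s["grip_force"],s["wrist_force"].round(1))
f=grab_frame("side");cv2.imwrite("pics/s2.png",cv2.resize(f["color"][130:290,190:370,::-1],None,fx=3.6,fy=3.6,interpolation=2))
E
```

```text
[0.59165637 0.31099579 0.08747619] [-3.14029102e+00 -1.41078218e-03 -2.68274344e-03] 0.030936840305703265 48.39006977695135 [-0.1  0.1  5.7]
```

View pics/s2.png

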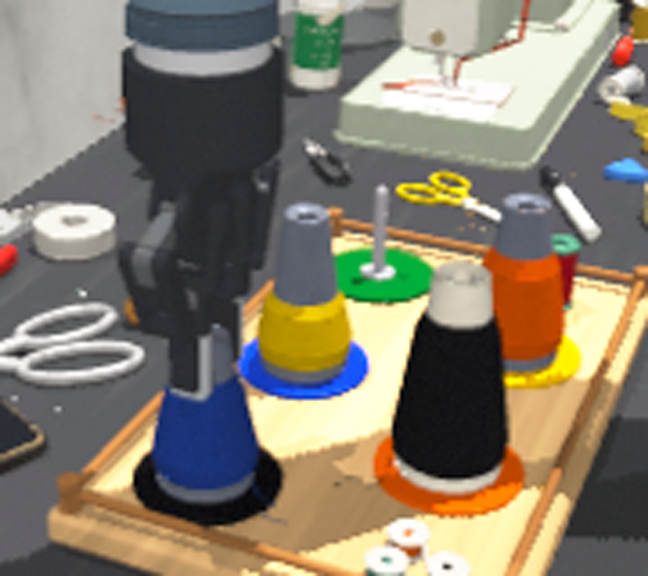

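The fingers hold the blue cone's bare core (crop pixel 200,350), width 31 mm, and the cone is upright. Lifting.

>>> {"op": "servo_tool", "data": {
  "moves": "0 0 0 0 0 -5 20; 0 0 0 0 0 -15 20; 0 0 0 0 0 -20 20; 0 0 0 0 0 -20 20; 0 0 0 0 0 -20 20; 0 0 0 0 0 -20 20; 0 0 0 0 0 -20 20; 0 0 0 0 0 -10 20",
  "grip_force": 60
}}

```text
t: 6.05
eef_pos: [0.5917, 0.3106, 0.2194]
tool_rot: [-3.14, -0.001, -0.004]
wrist_force: [-0.7, -0.1, -0.3]
width: 0.0303
grip_force: 57.7
```

>>> {"op": "servo_tool", "data": {
  "moves": "0 0 0 0 10 0 20; 0 0 0 -1 20 0 20; 0 0 0 -1 25 0 20; 0 0 0 -1 25 0 20; 0 0 0 -1 25 0 20; 0 0 0 -1 25 0 20; 0 0 0 -1 25 0 20; 0 0 0 0 25 0 20"
}}

```text
t: 6.72
eef_pos: [0.5835, 0.1272, 0.2144]
tool_rot: [3.14, 0.0, -0.006]
wrist_force: [0.1, 0.1, -0.2]
width: 0.0302
grip_force: 57.7
```

>>> {"op": "servo_tool", "data": {
  "moves": "0 0 0 0 25 0 20; 0 0 0 0 20 0 20; 0 0 0 0 20 0 20; 0 0 0 0 20 0 20; 0 0 0 0 0 0 20; 0 0 0 0 0 0 20; 0 0 0 0 0 0 20; 0 0 0 0 0 0 20"
}}

```text
t: 7.38
eef_pos: [0.5845, 0.0466, 0.2158]
tool_rot: [-3.141, -0.004, 0.002]
wrist_force: [0.3, 1.3, -0.8]
width: 0.0304
grip_force: 57.8
```

```bash
python3 - <<'E'
from h import *
s=sense();print(s["eef_pos"],s["tool_rot"],s["width"],s["grip_force"],s["wrist_force"].round(1),s["joint_pos"].round(2))
f=grab_frame("side");g=grab_frame("top")
a=cv2.resize(f["color"][100:290,200:360,::-1],None,fx=2.6,fy=2.6,interpolation=2);b=cv2.resize(g["color"][150:300,160:350,::-1],None,fx=2,fy=2,interpolation=2)
o=np.zeros((494,800,3),np.uint8);o[:494,:416]=a;o[:300,416:796]=b;cv2.imwrite("pics/s3.png",o)
E
```

```text
[0.5844545  0.04656309 0.2157986 ] [-3.14070577e+00 -4.40176686e-03  1.68132844e-03] 0.030375789556748915 57.76911385788708 [ 0.3  1.3 -0.8] [ 0.54  0.4  -0.84  1.74  0.32  1.15 -1.97]
```

View pics/s3.png

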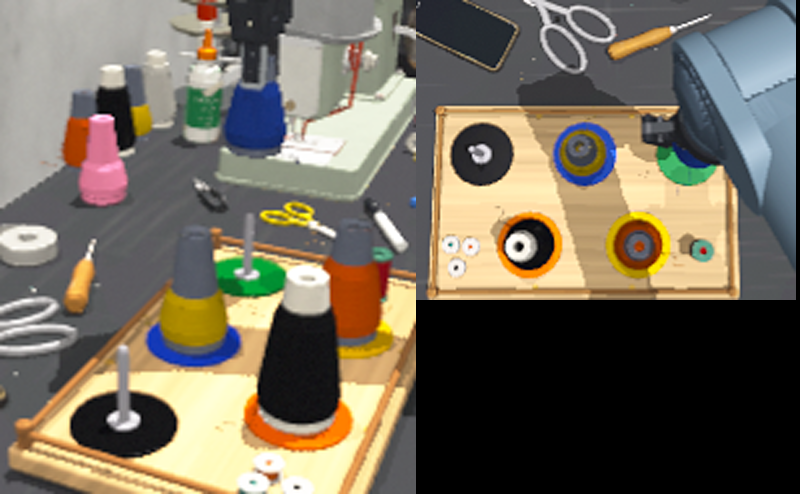

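```bash
python3 - <<'E'
from h import *
f=grab_frame("side");g=grab_frame("top")
o=np.zeros((560,800,3),np.uint8);a=cv2.resize(f["color"][0:190,200:460,::-1],None,fx=1.53,fy=1.53,interpolation=2);b=cv2.resize(g["color"][20:,230:,::-1],None,fx=1.4,fy=1.4)
o[:a.shape[0],:a.shape[1]]=a;o[:b.shape[0],400:400+b.shape[1]]=b[:,:400];cv2.imwrite("pics/s4.png",o)
E
```

```text
(no output)
```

View pics/s4.png

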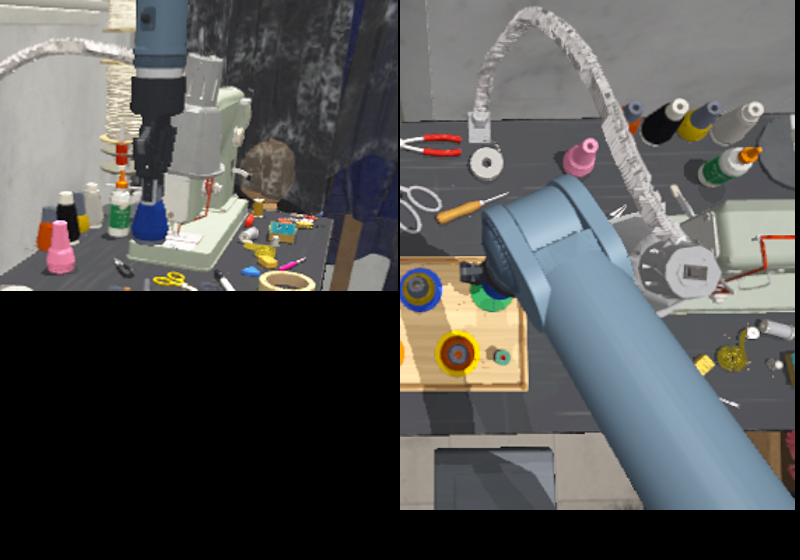

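The cone is held upright, but the elbow has swung out towards the lamp side (forearm running from (560,280) to (720,480) in the picture). I turn the tool −90° here, which should bring the elbow back.

>>> {"op": "servo_tool", "data": {
  "moves": "0 0 -6 0 0 0 20; 0 0 -6 0 0 0 20; 0 0 -6 0 0 0 20; 0 0 -6 0 0 0 20; 0 0 -6 0 0 0 20; 0 0 -6 0 0 0 20; 0 0 -6 0 0 0 20; 0 0 -6 0 0 0 20"
}}

```text
t: 8.25
eef_pos: [0.5852, 0.0457, 0.2164]
tool_rot: [2.865, 1.288, 0.0]
wrist_force: [-0.8, -0.1, -1.0]
width: 0.0303
grip_force: 57.8
```

>>> {"op": "servo_tool", "data": {
  "moves": "0 0 -6 0 0 0 20; 0 0 -6 0 0 0 20; 0 0 -6 0 0 0 20; 0 0 -6 0 0 0 20; 0 0 -6 0 0 0 20; 0 0 -6 0 0 0 20; 0 0 -6 0 0 0 20; 0 0 0 0 0 0 20"
}}

```text
t: 8.92
eef_pos: [0.5852, 0.0455, 0.2162]
tool_rot: [-2.218, -2.224, -0.001]
wrist_force: [-0.3, -0.2, -2.0]
width: 0.0306
grip_force: 57.8
```

>>> {"op": "servo_tool", "data": {
  "moves": "0 0 0 0 0 0 20; 0 0 0 0 0 0 20"
}}

```text
t: 9.08
eef_pos: [0.5852, 0.0454, 0.2163]
tool_rot: [-2.223, -2.22, -0.0]
wrist_force: [0.1, -0.1, -0.5]
width: 0.0305
grip_force: 57.8
```

```bash
python3 - <<'E'
from h import *
s=sense();print(s["eef_pos"],s["tool_rot"],s["width"],s["grip_force"],s["joint_pos"].round(2),cv2.Rodrigues(s["tool_rot"])[0].round(3))
f=grab_frame("side");g=grab_frame("top")
o=np.zeros((560,800,3),np.uint8);a=cv2.resize(f["color"][0:190,200:460,::-1],None,fx=1.53,fy=1.53,interpolation=2);b=cv2.resize(g["color"][20:,230:,::-1],None,fx=1.4,fy=1.4)
o[:a.shape[0],:a.shape[1]]=a;o[:b.shape[0],400:400+b.shape[1]]=b[:,:400];cv2.imwrite("pics/s5.png",o)
E
```

```text
[0.58520805 0.04537607 0.21630401] [-2.22267629e+00 -2.22018673e+00 -9.27121193e-05] 0.030547099625035334 57.776406287909055 [ 0.74  0.54 -1.16  1.73  0.53  1.22 -0.55] [[ 0.001  1.     0.   ]
 [ 1.    -0.001  0.   ]
 [ 0.     0.    -1.   ]]
```

View pics/s5.png

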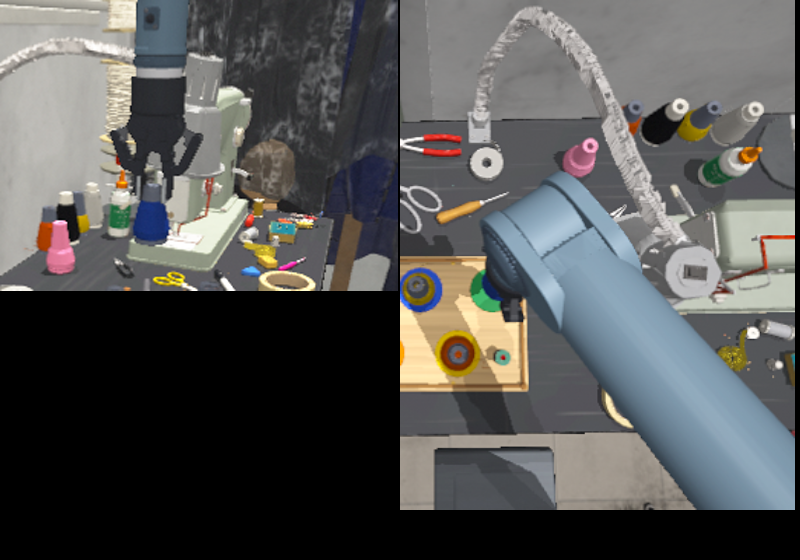

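The −90° turn moved the elbow further out (J3 = −1.16), so that was the wrong direction. I'll fit a kinematic model to the logged poses so I can plan the elbow and check clearance to the lamp.

```bash
cat >kin.py <<'E'
import numpy as np,itertools
from scipy.spatial.transform import Rotation as Ro
from scipy.optimize import least_squares
def Rz(a):return Ro.from_rotvec([0,0,a])
def Ry(a):return Ro.from_rotvec([0,a,0])
def fk(q,p,s,pts=False):
    c,d1,d3,d5,d7,a3,a4,c7,a1,a6=p
    R=Rz(s[0]*q[0]+c);P=np.array([0,0,d1])+R.apply([a1,0,0])
    R=R*Ry(q[1])*Rz(s[1]*q[2]);P=P+R.apply([a3,0,d3]);E=P
    R=R*Ry(q[3]);P=P+R.apply([a4,0,0]);R=R*Rz(s[2]*q[4]);P=P+R.apply([0,0,d5]);W=P
    R=R*Ry(q[5]);P=P+R.apply([a6,0,0]);R=R*Rz(s[3]*q[6]+c7);P=P+R.apply([0,0,d7])
    return (P,R,E,W) if pts else (P,R)
D=[([1.219,.384,.044,1.6,-.018,1.161,-.05],[.163,-.628,.23],[-3.114,-.397,.001]),
([.07,.57,-.83,1.55,.44,1.21,-2.41],[.5903,.30215,.208],[-3.1406,-.0002,-.0027]),
([.54,.4,-.84,1.74,.32,1.15,-1.97],[.58445,.04656,.2158],[-3.1407,-.0044,.0017]),
([.74,.54,-1.16,1.73,.53,1.22,-.55],[.5852,.04538,.2163],[-2.22268,-2.22019,0])]
def res(p,s):
    o=[]
    for q,x,r in D:
        P,R=fk(q,p,s);o+=list((P-x)*1)+list((Ro.from_rotvec(r).inv()*R).as_rotvec()*.3)
    o+=list(np.array([p[5],p[6],p[8],p[9]])*.01)
    return o
def fit():
    best=None
    for s in itertools.product((1,-1),repeat=4):
        for c7 in (0,1.57,3.14,-1.57):
            f=least_squares(res,[0,.3,.4,.4,.25,0,0,c7,0,0],args=(s,))
            if best is None or f.cost<best[0]:best=(f.cost,s,f.x)
    return best
if __name__=="__main__":
    b=fit();print(b[0],b[1],b[2].round(3));r=np.array(res(b[2],b[1]))[:24].reshape(4,6);print(r.round(3))
    np.save("kin.npy",np.r_[b[2],b[1]])
    for q,x,_ in D:
        P,R,E,W=fk(q,b[2],b[1],True);print(E.round(3),W.round(3))
E
python3 kin.py; python3 - <<'E'
from h import *
T=grab_frame("top");S=grab_frame("side")
print("lamp cap",tri(T,(437,214),S,(334,38)))
for z in(.2,.25,.3):print([plane(T,p,z).round(3) for p in [(361,208),(398,248),(398,168),(455,214)]])
for p in[(325,118),(297,92),(352,108)]:
  o,d=ray(S,p);
  for y in(-.08,-.15,-.22):print(p,(o+d*(y-o[1])/d[1]).round(3))
E
```

```text
3.8689636798410134e-05 (-1, -1, -1, -1) [-0.062  1.307  0.408  0.273  1.332 -0.031  0.031  1.508  0.046 -0.243]
[[ 0.001  0.002 -0.004  0.     0.    -0.   ]
 [ 0.002 -0.001  0.002  0.001  0.001  0.001]
 [ 0.001 -0.001  0.003  0.    -0.001  0.002]
 [-0.001  0.002 -0.002 -0.002 -0.001 -0.002]]
[ 0.05  -0.163  1.697] [ 0.106 -0.394  1.559]
[ 0.244 -0.055  1.662] [0.411 0.126 1.541]
[ 0.14  -0.124  1.691] [ 0.361 -0.037  1.552]
[ 0.15  -0.196  1.664] [ 0.361 -0.065  1.546]
lamp cap (array([ 0.56713765, -0.1384786 ,  0.40418418]), np.float64(0.0008101673440467882))
[array([ 0.607, -0.078,  0.2  ]), array([ 0.523, -0.148,  0.2  ]), array([ 0.692, -0.162,  0.2  ]), array([ 0.591, -0.272,  0.2  ])]
[array([ 0.6  , -0.064,  0.25 ]), array([ 0.521, -0.13 ,  0.25 ]), array([ 0.68 , -0.143,  0.25 ]), array([ 0.585, -0.246,  0.25 ])]
[array([ 0.593, -0.051,  0.3  ]), array([ 0.52 , -0.112,  0.3  ]), array([ 0.667, -0.124,  0.3  ]), array([ 0.579, -0.22 ,  0.3  ])]
(325, 118) [ 0.559 -0.08   0.221]
(325, 118) [ 0.576 -0.15   0.204]
(325, 118) [ 0.593 -0.22   0.187]
(297, 92) [ 0.636 -0.08   0.28 ]
(297, 92) [ 0.659 -0.15   0.267]
(297, 92) [ 0.682 -0.22   0.255]
(352, 108) [ 0.494 -0.08   0.252]
(352, 108) [ 0.506 -0.15   0.237]
(352, 108) [ 0.519 -0.22   0.222]
```

```bash
cat >search.py <<'E'
from sim import *
from workcell import sense
q0=np.array(sense()["joint_pos"]);print(q0.round(2))
lo=np.array([-2.61,-.41,-1.48,0,-1.57,.05,-2.85])+.12;hi=np.array([2.61,2.15,1.57,2.5,4.71,1.97,2.85])-.12
rng=np.random.default_rng(0);out=[]
import time;t=time.time()
while time.time()-t<240:
    w=[];y=np.pi/2;ok=True;q=q0;m=rng.integers(1,4)
    for k in range(m+1):
        X=(rng.choice([.42,.5,.6,.7]),rng.choice([.05,.15,.25,.35]),rng.choice([.22,.35]))
        if np.hypot(X[0],X[1])<.4: X=(.42,)+X[1:]
        if k==m: X=(.586,.046,.22)
        y=rng.uniform(-2.5,4) if rng.random()<.7 else y
        w.append((X,y))
        try:
            q=go(q,[w[-1]],6)
        except Exception: ok=False;break
        if np.any(q<lo) or np.any(q>hi): ok=False;break
    if ok: out.append((abs(q[2])+.05*m,q,w))
out.sort(key=lambda a:a[0]);print(len(out))
for c,q,w in out[:6]:
    print(round(c,2),q.round(2));print("   ",[(tuple(map(float,X)),round(float(np.degrees(y)))) for X,y in w])
E
timeout 400 python3 search.py
```

```text
[ 0.74  0.54 -1.16  1.73  0.53  1.22 -0.55]
621
0.57 [ 0.3   0.32 -0.52  1.76  0.18  1.11 -1.44]
    [((0.42, 0.15, 0.35), 62), ((0.586, 0.046, 0.22), 24)]
0.69 [ 0.35  0.33 -0.59  1.75  0.2   1.12  1.1 ]
    [((0.42, 0.15, 0.35), -17), ((0.42, 0.05, 0.35), 171), ((0.586, 0.046, 0.22), 171)]
0.71 [ 0.41  0.34 -0.66  1.75  0.23  1.13 -2.65]
    [((0.42, 0.35, 0.22), 90), ((0.586, 0.046, 0.22), -43)]
0.72 [ 0.41  0.35 -0.67  1.75  0.23  1.13 -2.73]
    [((0.6, 0.25, 0.35), 90), ((0.586, 0.046, 0.22), -47)]
0.72 [ 0.41  0.35 -0.67  1.75  0.23  1.13 -2.68]
    [((0.5, 0.25, 0.22), -6), ((0.586, 0.046, 0.22), -45)]
0.72 [ 0.41  0.35 -0.67  1.75  0.24  1.13 -2.52]
    [((0.7, 0.05, 0.22), -36), ((0.586, 0.046, 0.22), -36)]
```

The min-norm IK model predicts the logged joints well. Small tilts of the tool will pin down the wrist geometry.

```bash
cat >log.py <<'E'
from workcell import sense
import json
s=sense();open("log.jsonl","a").write(json.dumps([list(map(float,s[k])) for k in("joint_pos","eef_pos","tool_rot")])+"\n");print(s["joint_pos"].round(3),s["eef_pos"].round(4))
E
python3 log.py
```

```text
[ 0.742  0.543 -1.157  1.728  0.527  1.224 -0.55 ] [0.5853 0.0452 0.2164]
```

>>> {"op": "servo_tool", "data": {
  "moves": "4 0 0 0 0 0 20; 5 0 0 0 0 0 20; 5 0 0 0 0 0 20; 0 0 0 0 0 0 20; 0 0 0 0 0 0 20; 0 0 0 0 0 0 20"
}}

```text
t: 9.78
eef_pos: [0.5849, 0.0457, 0.2163]
tool_rot: [-2.091, -2.093, 0.256]
wrist_force: [-0.1, 0.3, -0.9]
width: 0.0304
grip_force: 58.0
```

```bash
python3 log.py
```

```text
[ 0.609  0.686 -1.083  1.543  0.493  1.501 -0.531] [0.5849 0.0457 0.2163]
```

>>> {"op": "servo_tool", "data": {
  "moves": "-5 0 0 0 0 0 20; -5 0 0 0 0 0 20; -4 0 0 0 0 0 20; 0 5 0 0 0 0 20; 0 5 0 0 0 0 20; 0 0 0 0 0 0 20; 0 0 0 0 0 0 20; 0 0 0 0 0 0 20"
}}

```text
t: 10.45
eef_pos: [0.5846, 0.0457, 0.2166]
tool_rot: [-2.13, -2.132, -0.185]
wrist_force: [-0.4, 0.5, -1.4]
width: 0.0302
grip_force: 58.2
```

```bash
python3 log.py
```

```text
[ 0.875  0.589 -1.227  1.737  0.42   1.164 -0.439] [0.5846 0.0457 0.2166]
```

>>> {"op": "servo_tool", "data": {
  "moves": "0 -5 0 0 0 0 20; 0 -5 0 0 0 0 20; 0 0 0 0 0 0 20; 0 0 0 0 0 0 20; 0 0 0 0 0 0 20"
}}

```text
t: 10.87
eef_pos: [0.5851, 0.046, 0.2164]
tool_rot: [2.218, 2.225, 0.0]
wrist_force: [-0.1, -0.6, -1.6]
width: 0.0304
grip_force: 58.2
```

```bash
python3 log.py; cat >kin2.py <<'E'
import kin,json,numpy as np
from kin import *
kin.D=D[:1]+D[1:3]+[tuple(x) for x in map(json.loads,open("log.jsonl"))]
s=(-1,)*4
f=least_squares(lambda p:res(p,s),[-.06,.3,.4,.4,.3,0,0,1.5,0,0])
print(f.x.round(3),np.array(f.fun[:-4]).reshape(-1,6).round(4));np.save("p.npy",f.x)
print([v.round(3) for v in fk(kin.D[-1][0],f.x,s,True)[2:]])
E
python3 kin2.py
```

```text
[ 0.738  0.539 -1.152  1.729  0.523  1.222 -0.545] [0.5851 0.046  0.2164]
[-0.058  0.311  0.477  0.502  0.322 -0.043  0.024  1.512  0.014 -0.042] [[ 0.0022  0.0054 -0.0058  0.0002  0.0001 -0.0004]
 [ 0.0059 -0.0023  0.0045  0.0008  0.0013  0.0007]
 [-0.0003 -0.0003 -0.0032  0.0004 -0.0009  0.0019]
 [-0.0008  0.0011  0.0005  0.     -0.     -0.0004]
 [-0.0006  0.002  -0.0011 -0.0001  0.0042 -0.0009]
 [ 0.0024 -0.0016  0.0046 -0.003  -0.0001 -0.0006]
 [-0.0007  0.0011  0.0004 -0.     -0.     -0.0004]]
[array([ 0.143, -0.202,  0.729]), array([0.547, 0.027, 0.539])]
```

Wrist centre is at (0.547, 0.027, 0.539) and the forearm slopes up and away. At yaw 0 the lamp clearance should be about 5 cm even when lowered, so I turn back and lower.

>>> {"op": "servo_tool", "data": {
  "moves": "0 0 6 0 0 0 20; 0 0 6 0 0 0 20; 0 0 6 0 0 0 20; 0 0 6 0 0 0 20; 0 0 6 0 0 0 20; 0 0 6 0 0 0 20; 0 0 6 0 0 0 20; 0 0 6 0 0 0 20"
}}

```text
t: 11.53
eef_pos: [0.5853, 0.0432, 0.2156]
tool_rot: [-2.936, -1.115, 0.001]
wrist_force: [-0.0, 0.7, -1.5]
width: 0.0303
grip_force: 58.2
```

>>> {"op": "servo_tool", "data": {
  "moves": "0 0 6 0 0 0 20; 0 0 6 0 0 0 20; 0 0 6 0 0 0 20; 0 0 6 0 0 0 20; 0 0 6 0 0 0 20; 0 0 6 0 0 0 20; 0 0 6 0 0 0 20; 0 0 0 0 0 0 20"
}}

```text
t: 12.2
eef_pos: [0.5853, 0.0435, 0.2158]
tool_rot: [-3.141, 0.006, 0.001]
wrist_force: [0.3, -0.7, -2.2]
width: 0.0299
grip_force: 58.2
```

>>> {"op": "servo_tool", "data": {
  "moves": "0 0 0 1 0 10 20; 0 0 0 0 0 15 20; 0 0 0 0 0 15 20; 0 0 0 0 0 15 20; 0 0 0 0 0 15 20; 0 0 0 0 0 0 20; 0 0 0 0 0 0 20; 0 0 0 0 0 0 20"
}}

```text
t: 12.87
eef_pos: [0.5866, 0.0454, 0.1465]
tool_rot: [-3.141, -0.002, -0.001]
wrist_force: [-0.2, 0.1, -0.6]
width: 0.0302
grip_force: 58.2
```

```bash
python3 - <<'E'
from h import *
s=sense();print(s["eef_pos"],s["tool_rot"],s["width"],s["grip_force"],s["joint_pos"].round(2),s["wrist_force"])
from kin import fk
print([v.round(3) for v in fk(s["joint_pos"],np.load("p.npy"),(-1,)*4,True)[2:]])
f=grab_frame("side");a=cv2.resize(f["color"][0:240,220:420,::-1],None,fx=2.5,fy=2.5,interpolation=2);cv2.imwrite("pics/s6.png",a)
E
```

```text
[0.5866291  0.04536363 0.14653515] [-3.14104870e+00 -1.92658904e-03 -9.39135174e-04] 0.030228389402340326 58.19546949206739 [ 0.49  0.48 -0.79  1.79  0.39  1.03 -2.02] [-0.24201356  0.12936342 -0.57744719]
[array([ 0.162, -0.134,  0.748]), array([0.546, 0.034, 0.472])]
```

View pics/s6.png

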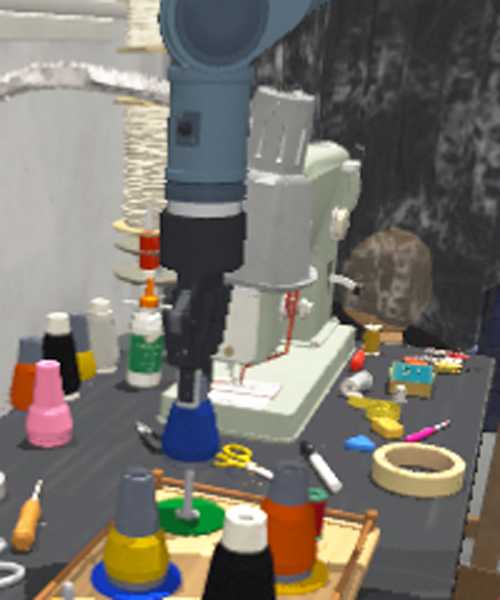

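The blue cone's mouth (190,455) is centred over the green pin and the wrist is clear of the lamp. I lower the rest.

>>> {"op": "servo_tool", "data": {
  "moves": "0 0 0 0 0 12 20; 0 0 0 0 0 12 20; 0 0 0 0 0 12 20; 0 0 0 0 0 10 20; 0 0 0 0 0 8 20; 0 0 0 0 0 4 20; 0 0 0 0 0 0 20; 0 0 0 0 0 0 20"
}}

```text
t: 13.58
eef_pos: [0.5863, 0.0454, 0.088]
tool_rot: [-3.141, -0.002, -0.0]
wrist_force: [0.8, 0.5, -0.8]
width: 0.0301
grip_force: 58.2
```

>>> {"op": "servo_tool", "data": {
  "moves": "0 0 0 0 0 0 32; 0 0 0 0 0 0 36; 0 0 0 0 0 0 45; 0 0 0 0 0 0 60; 0 0 0 0 0 0 60; 0 0 0 0 0 -10 60; 0 0 0 0 0 -15 60; 0 0 0 0 0 -20 60"
}}

```text
t: 14.25
eef_pos: [0.5853, 0.0451, 0.1337]
tool_rot: [-3.141, -0.002, 0.003]
wrist_force: [-0.1, -0.6, -0.3]
width: 0.0598
grip_force: 0.0
```

>>> {"op": "servo_tool", "data": {
  "moves": "0 0 0 0 0 -25 60; 0 0 0 0 0 -25 60; 0 0 0 0 0 -20 60; 0 0 0 -15 -20 0 60; 0 0 0 -15 -25 0 60; 0 0 0 -15 -25 0 60; 0 0 0 -15 -25 0 60; 0 0 0 -15 -25 0 60"
}}

```text
t: 14.92
eef_pos: [0.5108, 0.1665, 0.2052]
tool_rot: [-3.142, -0.001, -0.004]
wrist_force: [0.2, 0.7, -0.6]
width: 0.0597
grip_force: 0.0
```

>>> {"op": "servo_tool", "data": {
  "moves": "0 0 0 -15 -30 0 60; 0 0 0 -15 -30 0 60; 0 0 0 -5 -20 0 60; 0 0 0 0 0 0 60; 0 0 0 0 0 0 60; 0 0 0 0 0 0 60"
}}

```text
t: 15.42
eef_pos: [0.4769, 0.2443, 0.2042]
tool_rot: [3.141, 0.0, 0.003]
wrist_force: [0.4, -0.3, -0.2]
width: 0.0597
grip_force: 0.0
```

```bash
python3 - <<'E'
from h import *
s=sense();print(s["eef_pos"],s["tool_rot"],s["joint_pos"].round(2))
f=grab_frame("side");g=grab_frame("top")
a=cv2.resize(f["color"][150:300,200:380,::-1],None,fx=2.2,fy=2.2,interpolation=2);b=cv2.resize(g["color"][195:310,160:330,::-1],None,fx=2.35,fy=2.35,interpolation=2)
o=np.zeros((340,800,3),np.uint8);o[:330,:396]=a;o[:b.shape[0],400:400+b.shape[1]]=b[:,:400];cv2.imwrite("pics/s7.png",o)
cv2.imwrite("topafter.png",g["color"][:,:,::-1])
E
```

```text
[0.47685868 0.2443411  0.20420696] [3.14080850e+00 2.07401426e-04 2.58201857e-03] [ 0.25  0.33 -0.93  1.87  0.3   1.09 -2.36]
```

View pics/s7.png

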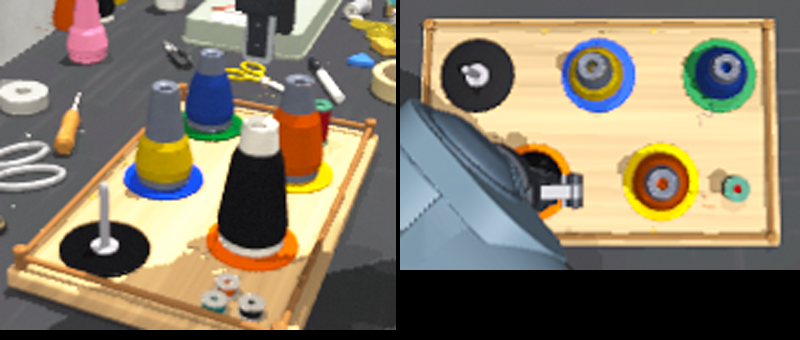

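All three untouched cones and the parked blue cone stand upright; the black pad is free with its pin at (104,205) in the left half. Now the black cone.

>>> {"op": "servo_tool", "data": {
  "moves": "0 0 0 1 -0.7 10 60; 0 0 0 0 0 20 60; 0 0 0 0 0 20 60; 0 0 0 0 0 20 60; 0 0 0 0 0 12 60; 0 0 0 0 0 5 60; 0 0 0 0 0 0 60; 0 0 0 0 0 0 60"
}}

```text
t: 16.18
eef_pos: [0.4774, 0.2458, 0.1165]
tool_rot: [-3.141, -0.001, -0.0]
wrist_force: [-0.0, 0.4, 0.1]
width: 0.0601
grip_force: 0.0
```

>>> {"op": "servo_tool", "data": {
  "moves": "0 0 0 0 0 0 45; 0 0 0 0 0 0 38; 0 0 0 0 0 0 35; 0 0 0 0 0 0 20; 0 0 0 0 0 0 20; 0 0 0 0 0 0 20; 0 0 0 0 0 0 20; 0 0 0 0 0 0 20",
  "grip_force": 60
}}

```text
t: 16.85
eef_pos: [0.4781, 0.2468, 0.1179]
tool_rot: [-3.14, -0.001, -0.004]
wrist_force: [-0.5, 0.1, 6.2]
width: 0.0315
grip_force: 58.2
```

>>> {"op": "servo_tool", "data": {
  "moves": "0 0 0 0 0 0 45; 0 0 0 0 0 0 45; 0 0 0 0 0 6 45; 0 0 0 0 0 0 40; 0 0 0 0 0 0 36; 0 0 0 0 0 0 20; 0 0 0 0 0 0 20; 0 0 0 0 0 0 20"
}}

```text
t: 17.52
eef_pos: [0.4766, 0.2453, 0.1098]
tool_rot: [3.141, 0.001, -0.002]
wrist_force: [0.6, 0.3, -1.8]
width: 0.0349
grip_force: 58.8
```

>>> {"op": "servo_tool", "data": {
  "moves": "0 0 0 0 0 0 20; 0 0 0 0 0 0 20"
}}

```text
t: 17.68
eef_pos: [0.4769, 0.2455, 0.1101]
tool_rot: [3.141, 0.001, -0.001]
wrist_force: [-0.0, 0.0, -2.1]
width: 0.0349
grip_force: 58.8
```

>>> {"op": "servo_tool", "data": {
  "moves": "0 0 0 0 0 -5 20; 0 0 0 0 0 -15 20; 0 0 0 0 0 -20 20; 0 0 0 0 0 -20 20; 0 0 0 0 0 -20 20; 0 0 0 0 0 -15 20; 0 0 0 0 0 -5 20; 0 0 0 0 0 0 20"
}}

```text
t: 18.35
eef_pos: [0.4783, 0.2468, 0.213]
tool_rot: [-3.14, -0.001, -0.007]
wrist_force: [-0.7, -0.2, -1.5]
width: 0.0349
grip_force: 59.0
```

>>> {"op": "servo_tool", "data": {
  "moves": "0 0 0 15 -8 0 20; 0 0 0 20 -12 0 20; 0 0 0 20 -12 0 20; 0 0 0 20 -12 0 20; 0 0 0 20 -12 0 20; 0 0 0 18 -8 0 20; 0 0 0 0 0 0 20; 0 0 0 0 0 0 20"
}}

```text
t: 19.02
eef_pos: [0.5898, 0.3096, 0.2085]
tool_rot: [3.141, 0.001, -0.005]
wrist_force: [-0.6, -0.4, -2.2]
width: 0.035
grip_force: 59.2
```

>>> {"op": "servo_tool", "data": {
  "moves": "0 0 0 0 0 0 20; 0 0 0 0 0 0 20"
}}

```text
t: 19.18
eef_pos: [0.5887, 0.3094, 0.2096]
tool_rot: [3.14, 0.002, -0.003]
wrist_force: [0.7, -0.4, -1.7]
width: 0.0348
grip_force: 59.2
```

```bash
python3 - <<'E'
from h import *
s=sense();print(s["eef_pos"],s["tool_rot"],s["width"],s["joint_pos"].round(2),s["wrist_force"].round(1))
f=grab_frame("side");cv2.imwrite("pics/s8.png",cv2.resize(f["color"][100:300,190:390,::-1],None,fx=2.8,fy=2.8,interpolation=2))
E
```

```text
[0.58871202 0.30938462 0.20956703] [ 3.14033044e+00  2.37406326e-03 -2.57229766e-03] 0.03476957270203186 [ 0.06  0.58 -0.84  1.54  0.45  1.23 -2.43] [ 0.7 -0.4 -1.7]
```

View pics/s8.png

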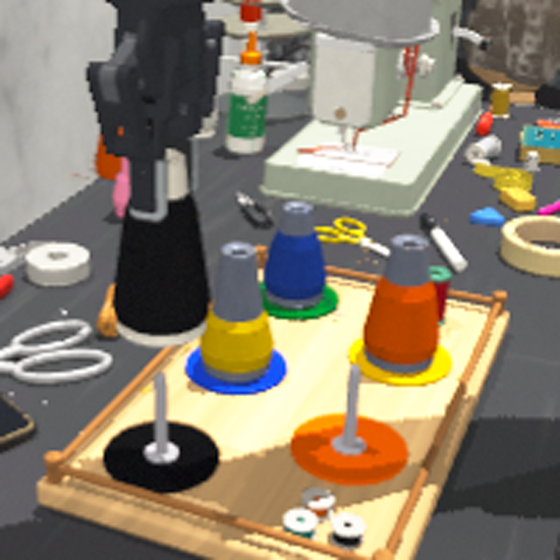

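The black cone hangs upright, with its foot (160,330) above the black pin's tip (160,378). Lowering.

>>> {"op": "servo_tool", "data": {
  "moves": "0 0 0 2.5 0 10 20; 0 0 0 0 0 15 20; 0 0 0 0 0 20 20; 0 0 0 0 0 20 20; 0 0 0 0 0 18 20; 0 0 0 0 0 10 20; 0 0 0 0 0 4 20; 0 0 0 0 0 0 20"
}}

```text
t: 19.9
eef_pos: [0.5916, 0.309, 0.1116]
tool_rot: [3.14, 0.001, -0.004]
wrist_force: [0.4, 0.4, -1.0]
width: 0.0349
grip_force: 59.2
```

>>> {"op": "servo_tool", "data": {
  "moves": "0 0 0 0 0 0 20; 0 0 0 0 0 0 20"
}}

```text
t: 20.07
eef_pos: [0.5933, 0.3107, 0.1146]
tool_rot: [-3.14, -0.001, -0.003]
wrist_force: [0.8, -0.3, -0.6]
width: 0.0353
grip_force: 59.2
```

>>> {"op": "servo_tool", "data": {
  "moves": "0 0 0 0 0 2 20; 0 0 0 0 0 0 20; 0 0 0 0 0 0 38; 0 0 0 0 0 0 44; 0 0 0 0 0 0 60; 0 0 0 0 0 0 60; 0 0 0 0 0 -10 60; 0 0 0 0 0 -20 60"
}}

```text
t: 20.73
eef_pos: [0.5908, 0.3084, 0.1393]
tool_rot: [3.139, 0.001, -0.008]
wrist_force: [-0.3, -1.1, -0.6]
width: 0.0599
grip_force: 0.0
```

>>> {"op": "servo_tool", "data": {
  "moves": "0 0 0 0 0 -25 60; 0 0 0 0 0 -25 60; 0 0 0 0 0 -20 60; 0 0 0 -13 22 0 60; 0 0 0 -15 25 0 60; 0 0 0 -15 25 0 60; 0 0 0 -15 25 0 60; 0 0 0 -15 25 0 60"
}}

```text
t: 21.4
eef_pos: [0.519, 0.1872, 0.2121]
tool_rot: [3.142, 0.002, 0.002]
wrist_force: [1.3, -0.9, 0.3]
width: 0.06
grip_force: 0.0
```

>>> {"op": "servo_tool", "data": {
  "moves": "0 0 0 -15 25 0 60; 0 0 0 -15 25 0 60; 0 0 0 -13 22 0 60; 0 0 0 0 0 0 60; 0 0 0 0 0 0 60; 0 0 0 0 0 0 60"
}}

```text
t: 21.9
eef_pos: [0.4773, 0.1166, 0.2123]
tool_rot: [-3.141, -0.002, -0.004]
wrist_force: [-0.6, -0.1, 0.2]
width: 0.0603
grip_force: 0.0
```

>>> {"op": "servo_tool", "data": {
  "moves": "0 0 0 -1.5 3.5 10 60; 0 0 0 0 0 20 60; 0 0 0 0 0 25 60; 0 0 0 0 0 25 60; 0 0 0 0 0 20 60; 0 0 0 0 0 10 60; 0 0 0 0 0 5 60; 0 0 0 0 0 0 60"
}}

```text
t: 22.57
eef_pos: [0.4745, 0.1132, 0.0953]
tool_rot: [-3.141, -0.004, 0.004]
wrist_force: [-0.1, -1.1, 1.1]
width: 0.0605
grip_force: 0.0
```

>>> {"op": "servo_tool", "data": {
  "moves": "0 0 0 0 0 0 60; 0 0 0 0 0 0 45; 0 0 0 0 0 0 38; 0 0 0 0 0 0 34; 0 0 0 0 0 0 20; 0 0 0 0 0 0 20; 0 0 0 0 0 0 20; 0 0 0 0 0 0 20"
}}

```text
t: 23.23
eef_pos: [0.4765, 0.1128, 0.0979]
tool_rot: [-3.141, -0.001, -0.004]
wrist_force: [-0.7, -0.6, 5.1]
width: 0.0314
grip_force: 58.8
```

>>> {"op": "servo_tool", "data": {
  "moves": "0 0 0 0 0 0 20; 0 0 0 0 0 0 20"
}}

```text
t: 23.4
eef_pos: [0.4765, 0.1128, 0.0979]
tool_rot: [-3.141, -0.001, -0.005]
wrist_force: [-0.6, -0.3, 4.5]
width: 0.0315
grip_force: 58.8
```

>>> {"op": "servo_tool", "data": {
  "moves": "0 0 0 0 0 -5 20; 0 0 0 0 0 -15 20; 0 0 0 0 0 -20 20; 0 0 0 0 0 -20 20; 0 0 0 0 0 -20 20; 0 0 0 0 0 -15 20; 0 0 0 0 0 -5 20; 0 0 0 0 0 0 20"
}}

```text
t: 24.07
eef_pos: [0.4761, 0.1123, 0.1977]
tool_rot: [3.141, 0.001, 0.005]
wrist_force: [0.3, -0.2, -1.8]
width: 0.0314
grip_force: 59.2
```

>>> {"op": "servo_tool", "data": {
  "moves": "0 0 0 0 -10 0 20; 0 0 0 0 -20 0 20; 0 0 0 0 -25 0 20; 0 0 0 0 -25 0 20; 0 0 0 0 -25 0 20; 0 0 0 0 -20 0 20; 0 0 0 0 -10 0 20; 0 0 0 0 0 0 20"
}}

```text
t: 24.73
eef_pos: [0.4734, 0.25, 0.1954]
tool_rot: [-3.14, -0.009, 0.003]
wrist_force: [-0.7, 0.3, -1.9]
width: 0.0317
grip_force: 59.2
```

>>> {"op": "servo_tool", "data": {
  "moves": "0 0 0 0 0 0 20; 0 0 0 0 0 0 20; 0 0 0 0 0 0 20"
}}

```text
t: 24.98
eef_pos: [0.4754, 0.2449, 0.1957]
tool_rot: [3.14, -0.003, -0.001]
wrist_force: [-0.1, 0.5, -1.7]
width: 0.0313
grip_force: 59.2
```

```bash
python3 - <<'E'
from h import *
s=sense();print(s["eef_pos"],s["width"],s["grip_force"],s["joint_pos"].round(2),s["wrist_force"].round(1))
f=grab_frame("side")["color"];h=cv2.cvtColor(f,cv2.COLOR_RGB2HSV)
m=((h[...,0]<12)&(h[...,1]>180)&(h[...,2]>60)).astype(np.uint8);m[:90]=0
n,l,st,c=cv2.connectedComponentsWithStats(m)
print([(st[i].tolist(),c[i].round(0).tolist()) for i in range(1,n) if st[i,4]>60])
cv2.imwrite("orange.png",f[:,:,::-1])
E
```

```text
[0.47542787 0.24493766 0.19568409] 0.03128270218614667 59.213238509507065 [ 0.27  0.35 -0.96  1.87  0.32  1.09 -2.39] [-0.1  0.5 -1.7]
[([224, 145, 10, 19, 136], [229.0, 154.0]), ([304, 180, 34, 38, 957], [321.0, 200.0]), ([167, 197, 19, 14, 101], [177.0, 203.0]), ([175, 198, 19, 16, 109], [185.0, 206.0]), ([294, 258, 40, 15, 287], [312.0, 265.0])]
```

>>> {"op": "servo_tool", "data": {
  "moves": "0 0 0 0.5 -3 10 20; 0 0 0 0 0 15 20; 0 0 0 0 0 20 20; 0 0 0 0 0 20 20; 0 0 0 0 0 18 20; 0 0 0 0 0 10 20; 0 0 0 0 0 4 20; 0 0 0 0 0 0 20"
}}

```text
t: 25.7
eef_pos: [0.4753, 0.2499, 0.0989]
tool_rot: [3.141, 0.001, -0.002]
wrist_force: [0.0, 0.6, -1.5]
width: 0.0314
grip_force: 59.2
```

>>> {"op": "servo_tool", "data": {
  "moves": "0 0 0 0 0 0 20; 0 0 0 0 0 0 20"
}}

```text
t: 25.87
eef_pos: [0.4762, 0.2506, 0.0998]
tool_rot: [-3.141, -0.001, -0.002]
wrist_force: [-0.3, 0.0, -1.9]
width: 0.0317
grip_force: 59.2
```

>>> {"op": "servo_tool", "data": {
  "moves": "0 0 0 0 2 2 20; 0 0 0 0 0 0 20; 0 0 0 0 0 0 36; 0 0 0 0 0 0 42; 0 0 0 0 0 0 60; 0 0 0 0 0 0 60; 0 0 0 0 0 -10 60; 0 0 0 0 0 -20 60"
}}

```text
t: 26.53
eef_pos: [0.4736, 0.2469, 0.1257]
tool_rot: [3.139, 0.002, -0.008]
wrist_force: [0.2, -0.1, -0.0]
width: 0.0602
grip_force: 0.0
```

>>> {"op": "servo_tool", "data": {
  "moves": "0 0 0 0 0 -25 60; 0 0 0 0 0 -25 60; 0 0 0 0 0 -30 60; 0 0 0 18 10 0 60; 0 0 0 25 15 0 60; 0 0 0 25 15 0 60; 0 0 0 25 15 0 60; 0 0 0 19 13 0 60"
}}

```text
t: 27.2
eef_pos: [0.5898, 0.1785, 0.2082]
tool_rot: [3.141, -0.001, 0.003]
wrist_force: [0.0, 0.7, 0.4]
width: 0.0598
grip_force: 0.0
```

>>> {"op": "servo_tool", "data": {
  "moves": "0 0 0 0 0 0 60; 0 0 0 0 0 0 60; 0 0 0 0 0 0 60"
}}

```text
t: 27.45
eef_pos: [0.5868, 0.1813, 0.2076]
tool_rot: [-3.141, -0.003, 0.001]
wrist_force: [0.5, -0.2, 0.3]
width: 0.0601
grip_force: 0.0
```

>>> {"op": "servo_tool", "data": {
  "moves": "0 0 0 1 1.5 10 60; 0 0 0 0 0 20 60; 0 0 0 0 0 25 60; 0 0 0 0 0 25 60; 0 0 0 0 0 20 60; 0 0 0 0 0 8 60; 0 0 0 0 0 4 60; 0 0 0 0 0 0 60"
}}

```text
t: 28.12
eef_pos: [0.5876, 0.1795, 0.0947]
tool_rot: [3.142, 0.004, -0.002]
wrist_force: [-0.2, 0.3, -0.6]
width: 0.0605
grip_force: 0.0
```

>>> {"op": "servo_tool", "data": {
  "moves": "0 0 0 0 0 0 60; 0 0 0 0 0 0 45; 0 0 0 0 0 0 38; 0 0 0 0 0 0 34; 0 0 0 0 0 0 20; 0 0 0 0 0 0 20; 0 0 0 0 0 0 20; 0 0 0 0 0 0 20"
}}

```text
t: 28.78
eef_pos: [0.5898, 0.1796, 0.0971]
tool_rot: [-3.141, -0.001, -0.004]
wrist_force: [-0.4, 0.7, 6.0]
width: 0.031
grip_force: 58.7
```

>>> {"op": "servo_tool", "data": {
  "moves": "0 0 0 0 0 0 20; 0 0 0 0 0 0 20"
}}

```text
t: 28.95
eef_pos: [0.5897, 0.1797, 0.0971]
tool_rot: [-3.141, -0.001, -0.004]
wrist_force: [-1.1, 0.7, 6.1]
width: 0.0312
grip_force: 58.7
```

>>> {"op": "servo_tool", "data": {
  "moves": "0 0 0 0 0 -5 20; 0 0 0 0 0 -15 20; 0 0 0 0 0 -20 20; 0 0 0 0 0 -20 20; 0 0 0 0 0 -20 20; 0 0 0 0 0 -15 20; 0 0 0 0 0 -5 20; 0 0 0 0 0 0 20"
}}

```text
t: 29.62
eef_pos: [0.5896, 0.1793, 0.1973]
tool_rot: [-3.141, -0.001, -0.005]
wrist_force: [0.3, 0.3, -0.8]
width: 0.0313
grip_force: 59.0
```

>>> {"op": "servo_tool", "data": {
  "moves": "0 0 0 -15 8 0 20; 0 0 0 -20 12 0 20; 0 0 0 -20 12 0 20; 0 0 0 -20 12 0 20; 0 0 0 -20 12 0 20; 0 0 0 -19 11 0 20; 0 0 0 0 0 0 20; 0 0 0 0 0 0 20"
}}

```text
t: 30.28
eef_pos: [0.473, 0.1103, 0.1939]
tool_rot: [3.139, -0.001, -0.003]
wrist_force: [1.1, -0.2, -1.3]
width: 0.0308
grip_force: 59.2
```

>>> {"op": "servo_tool", "data": {
  "moves": "0 0 0 0 0 0 20; 0 0 0 0 0 0 20; 0 0 0 0 0 0 20"
}}

```text
t: 30.53
eef_pos: [0.4754, 0.1125, 0.1954]
tool_rot: [-3.14, -0.002, -0.001]
wrist_force: [0.7, 0.3, -0.2]
width: 0.0309
grip_force: 59.2
```

```bash
python3 - <<'E'
from h import *
s=sense();print(s["eef_pos"],s["width"],s["joint_pos"].round(2),s["wrist_force"].round(1))
f=grab_frame("side");cv2.imwrite("pics/s9.png",cv2.resize(f["color"][100:300,190:390,::-1],None,fx=2.8,fy=2.8,interpolation=2))
E
```

```text
[0.47541564 0.11254538 0.19539716] 0.03087281729328787 [ 0.58  0.23 -0.98  1.98  0.22  1.04 -2.07] [ 0.7  0.3 -0.2]
```

View pics/s9.png

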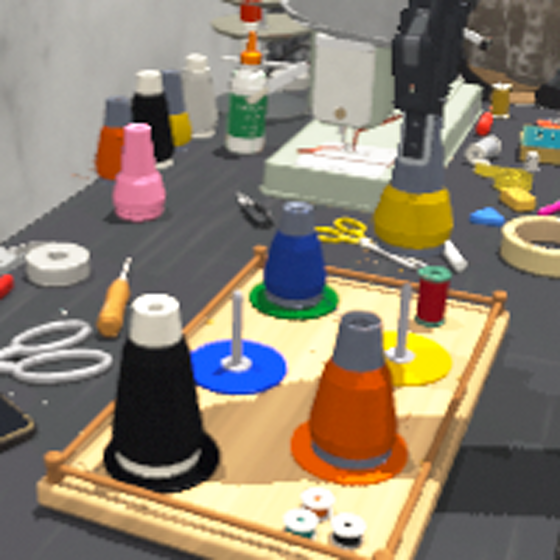

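Black and orange stand seated on their own pads, and the yellow cone (412,215) hangs upright over the yellow pin's tip (405,288). Lowering, then back to blue.

>>> {"op": "servo_tool", "data": {
  "moves": "0 0 0 -0.5 0 10 20; 0 0 0 0 0 15 20; 0 0 0 0 0 20 20; 0 0 0 0 0 20 20; 0 0 0 0 0 18 20; 0 0 0 0 0 10 20; 0 0 0 0 0 4 20; 0 0 0 0 0 0 20"
}}

```text
t: 31.25
eef_pos: [0.474, 0.1123, 0.0979]
tool_rot: [-3.141, -0.002, 0.002]
wrist_force: [0.1, -0.3, -1.0]
width: 0.0307
grip_force: 59.2
```

>>> {"op": "servo_tool", "data": {
  "moves": "0 0 0 0 0 0 20; 0 0 0 0 0 0 20"
}}

```text
t: 31.42
eef_pos: [0.4748, 0.1121, 0.0987]
tool_rot: [-3.141, -0.001, -0.002]
wrist_force: [0.1, 0.7, -1.1]
width: 0.0308
grip_force: 59.2
```

>>> {"op": "servo_tool", "data": {
  "moves": "0 0 0 0 0 2 20; 0 0 0 0 0 0 20; 0 0 0 0 0 0 36; 0 0 0 0 0 0 42; 0 0 0 0 0 0 60; 0 0 0 0 0 0 60; 0 0 0 0 0 -10 60; 0 0 0 0 0 -20 60"
}}

```text
t: 32.08
eef_pos: [0.4719, 0.1111, 0.1249]
tool_rot: [3.141, 0.002, -0.009]
wrist_force: [-0.2, -0.2, 1.3]
width: 0.0601
grip_force: 0.0
```

>>> {"op": "servo_tool", "data": {
  "moves": "0 0 0 0 0 -25 60; 0 0 0 0 0 -25 60; 0 0 0 0 0 -35 60; 0 0 0 18 10 0 60; 0 0 0 25 15 0 60; 0 0 0 25 15 0 60; 0 0 0 25 15 0 60; 0 0 0 18 12 0 60"
}}

```text
t: 32.75
eef_pos: [0.5874, 0.0428, 0.2121]
tool_rot: [3.141, -0.002, 0.003]
wrist_force: [-0.2, -0.3, 0.1]
width: 0.0602
grip_force: 0.0
```

>>> {"op": "servo_tool", "data": {
  "moves": "0 0 0 0 0 0 60; 0 0 0 0 0 0 60; 0 0 0 0 0 0 60"
}}

```text
t: 33.0
eef_pos: [0.5845, 0.0457, 0.2115]
tool_rot: [-3.141, -0.002, 0.001]
wrist_force: [-0.3, 1.1, -0.1]
width: 0.0601
grip_force: 0.0
```

```bash
python3 - <<'E'
from h import *
s=sense();print(s["eef_pos"],s["joint_pos"].round(2))
from kin import fk
print([v.round(3) for v in fk(s["joint_pos"],np.load("p.npy"),(-1,)*4,True)[2:]])
g=cv2.imread("topafter.png");S=cv2.imread("orange.png")
class _:pass
T=grab_frame("top")
# parked blue cone position from the picture taken after release: pixel in s7 right half (726,67)->crop
print(plane(T,uc((326,67),2.35,(160,195)),.112))
E
```

```text
[0.58452286 0.04572382 0.21151041] [ 0.57  0.42 -0.89  1.74  0.35  1.15 -1.99]
[array([ 0.13 , -0.135,  0.757]), array([0.547, 0.033, 0.532])]
[0.58611577 0.04659467 0.112     ]
```

Blue is still at (0.586, 0.0466). Down to z 0.0875: 124 mm.

>>> {"op": "servo_tool", "data": {
  "moves": "0 0 0 1 -0.5 12 60; 0 0 0 0 0 22 60; 0 0 0 0 0 25 60; 0 0 0 0 0 25 60; 0 0 0 0 0 22 60; 0 0 0 0 0 12 60; 0 0 0 0 0 6 60; 0 0 0 0 0 0 60"
}}

```text
t: 33.72
eef_pos: [0.5847, 0.0457, 0.0859]
tool_rot: [-3.142, -0.003, 0.004]
wrist_force: [0.1, 0.4, 0.2]
width: 0.06
grip_force: 0.0
```

>>> {"op": "servo_tool", "data": {
  "moves": "0 0 0 0 0 0 60; 0 0 0 0 0 0 45; 0 0 0 0 0 0 38; 0 0 0 0 0 0 34; 0 0 0 0 0 0 20; 0 0 0 0 0 0 20; 0 0 0 0 0 0 20; 0 0 0 0 0 0 20"
}}

```text
t: 34.38
eef_pos: [0.5876, 0.0463, 0.0891]
tool_rot: [-3.141, -0.002, -0.005]
wrist_force: [-0.1, 1.8, 6.1]
width: 0.0293
grip_force: 58.1
```

>>> {"op": "servo_tool", "data": {
  "moves": "0 0 0 0 0 0 20; 0 0 0 0 0 0 20"
}}

```text
t: 34.55
eef_pos: [0.5876, 0.0463, 0.0891]
tool_rot: [-3.141, -0.002, -0.005]
wrist_force: [-0.8, 0.6, 6.4]
width: 0.0294
grip_force: 58.1
```

>>> {"op": "servo_tool", "data": {
  "moves": "0 0 0 0 0 -5 20; 0 0 0 0 0 -15 20; 0 0 0 0 0 -20 20; 0 0 0 0 0 -20 20; 0 0 0 0 0 -20 20; 0 0 0 0 0 -15 20; 0 0 0 0 0 -5 20; 0 0 0 0 0 0 20"
}}

```text
t: 35.22
eef_pos: [0.5873, 0.0453, 0.1893]
tool_rot: [3.141, 0.001, 0.005]
wrist_force: [-0.0, 0.5, -1.4]
width: 0.029
grip_force: 58.1
```

>>> {"op": "servo_tool", "data": {
  "moves": "0 0 0 0 -10 0 20; 0 0 0 0 -20 0 20; 0 0 0 1 -24 0 20; 0 0 0 1 -24 0 20; 0 0 0 0 -24 0 20; 0 0 0 0 -20 0 20; 0 0 0 0 -10 0 20; 0 0 0 0 0 0 20"
}}

```text
t: 35.88
eef_pos: [0.5859, 0.1818, 0.1862]
tool_rot: [-3.139, -0.011, 0.004]
wrist_force: [-0.5, 1.2, -0.7]
width: 0.0288
grip_force: 58.1
```

>>> {"op": "servo_tool", "data": {
  "moves": "0 0 0 0 0 0 20; 0 0 0 0 0 0 20; 0 0 0 0 0 0 20"
}}

```text
t: 36.13
eef_pos: [0.5885, 0.1747, 0.1866]
tool_rot: [3.14, -0.004, -0.001]
wrist_force: [-0.5, -0.4, -0.6]
width: 0.0297
grip_force: 58.1
```

>>> {"op": "servo_tool", "data": {
  "moves": "0 0 0 0.5 -2 10 20; 0 0 0 0 0 15 20; 0 0 0 0 0 20 20; 0 0 0 0 0 20 20; 0 0 0 0 0 18 20; 0 0 0 0 0 10 20; 0 0 0 0 0 3 20; 0 0 0 0 0 0 20"
}}

```text
t: 36.8
eef_pos: [0.588, 0.1785, 0.0901]
tool_rot: [3.141, 0.0, -0.003]
wrist_force: [0.6, 0.2, -1.2]
width: 0.0292
grip_force: 58.1
```

>>> {"op": "servo_tool", "data": {
  "moves": "0 0 0 0 0 0 20; 0 0 0 0 0 0 20; 0 0 0 0 0 0 20"
}}

```text
t: 37.05
eef_pos: [0.5888, 0.1794, 0.0913]
tool_rot: [-3.141, -0.001, -0.001]
wrist_force: [-0.6, 0.6, -1.2]
width: 0.029
grip_force: 58.1
```

>>> {"op": "servo_tool", "data": {
  "moves": "0 0 0 0 0 2 20; 0 0 0 0 0 0 20; 0 0 0 0 0 0 34; 0 0 0 0 0 0 42; 0 0 0 0 0 0 60; 0 0 0 0 0 0 60; 0 0 0 0 0 -10 60; 0 0 0 0 0 -20 60"
}}

```text
t: 37.72
eef_pos: [0.5865, 0.1782, 0.1174]
tool_rot: [3.14, 0.001, -0.009]
wrist_force: [0.7, -0.1, -0.3]
width: 0.06
grip_force: 0.0
```

>>> {"op": "servo_tool", "data": {
  "moves": "0 0 0 0 0 -30 60; 0 0 0 0 0 -30 60; 0 0 0 0 0 -30 60; 0 0 0 0 0 -25 60; 0 0 0 -15 20 0 60; 0 0 0 -20 25 0 60; 0 0 0 -20 25 0 60; 0 0 0 -20 25 0 60"
}}

```text
t: 38.38
eef_pos: [0.5129, 0.084, 0.235]
tool_rot: [3.142, 0.003, 0.001]
wrist_force: [-0.3, -1.1, 0.8]
width: 0.0602
grip_force: 0.0
```

>>> {"op": "servo_tool", "data": {
  "moves": "0 0 0 -25 25 0 60; 0 0 0 -25 25 0 60; 0 0 0 -25 25 0 60; 0 0 0 0 0 0 60; 0 0 0 0 0 0 60; 0 0 0 0 0 0 60"
}}

```text
t: 38.88
eef_pos: [0.4393, 0.0096, 0.2351]
tool_rot: [3.141, 0.001, 0.003]
wrist_force: [0.3, 0.8, 0.7]
width: 0.0597
grip_force: 0.0
```

```bash
python3 - <<'E'
from h import *
s=sense();print(s["t"],s["eef_pos"])
f=grab_frame("side");g=grab_frame("top")
a=cv2.resize(f["color"][160:300,205:375,::-1],None,fx=2.35,fy=2.35,interpolation=2);b=cv2.resize(g["color"][195:310,160:330,::-1],None,fx=2.35,fy=2.35,interpolation=2)
o=np.zeros((600,400,3),np.uint8);o[:329,:399]=a[:,:400];o[330:330+b.shape[0],:399]=b;cv2.imwrite("pics/s10.png",o)
E
```

```text
38.8833 [0.43934212 0.00959395 0.23514173]Traceback (most recent call last):
  File "<stdin>", line 5, in <module>
ValueError: could not broadcast input array from shape (329,400,3) into shape (329,399,3)
```

```bash
python3 - <<'E'
from h import *
f=grab_frame("side");g=grab_frame("top")
a=cv2.resize(f["color"][160:300,205:375,::-1],(400,329),interpolation=2);b=cv2.resize(g["color"][195:310,160:330,::-1],(400,270),interpolation=2)
cv2.imwrite("pics/s10.png",np.vstack([a,b]))
E
```

```text
(no output)
```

View pics/s10.png

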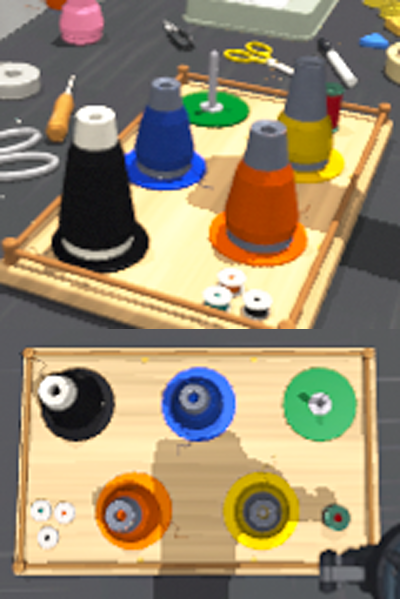

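All four cones are upright on matching pads and the green pin is bare. I'll check the numbers before handing in.

```bash
python3 - <<'E'
from h import *
T=grab_frame("top");S=grab_frame("side")
pins=dict(black=(.5912,.3094),blue=(.5887,.1779),orange=(.476,.248),yellow=(.474,.1127))
for n,p,q,z in [("blue",(194,69),(167,84),.112),("orange",(122,186),(267,128),.127),("yellow",(263,184),(311,62),.127),("black",(58,64),(96,112),.142)]:
    t=uc(p,2.35,(160,195));a,e=tri(T,t,S,uc(q,2.35,(205,160)))
    print(n,((plane(T,t,z)[:2]-pins[n])*1000).round(1),"top z",a[2].round(4),"expect",z,e.round(4))
E
```

```text
blue [-2.2 -0.3] top z 0.1106 expect 0.112 0.0015
orange [-1.1 -2.2] top z 0.1243 expect 0.127 0.0023
yellow [ 0.2 -0.9] top z 0.1261 expect 0.127 0.0
black [-0.6 -3.7] top z 0.1417 expect 0.142 0.0056
```

```bash
python3 -c "
from workcell import finish_job;print(finish_job())"
```

```text
the job is handed in; nothing more can be done
None
```

I handed the job in at about 39 s: all four cones stand upright on the pads of their own colour, within about 4 mm of the pins by my camera check, and the green pin is bare; no verdict was returned.

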